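# Rolling pin out of the half-covered box

## Robot

A 7-joint arm with a two-finger parallel gripper is mounted at the origin on the work surface. World frame = base frame: x ahead of the robot, y to its left, z up, the work surface at z = 0. Lengths are in m, angles in rad, forces in N, time in s.
With the tool pointing down it reaches from about 0.425 to 0.95 m from the base axis. Payload 4.7 kg.
Tool frame: the origin (TCP) lies on the centre line of the jaws, within the pads' length; the fingertips stand robot.nose_length ahead of it and the grasp point (between the pads) lies 8 mm behind it (robot.nose_length is the distance from the TCP to the fingertips, in m); z points along the fingers, y is the line along which they close (so a half turn about z gives the same grasp; the last joint's range is limited). The gripper opens to 85 mm and grips with 20 to 120 N. Pads are 22 mm wide; open, the fingers measure 114 mm over their backs; the gripper's body (76 mm by 85 mm) begins 54 mm behind the grasp point. The pads swing forward as they close: fully open they stand 13 mm farther back than shut.
Start: joints at [-1.142, 0.469, -0.049, 1.532, 0.024, 1.141, -0.082], TCP at [0.298, 0.606, 0.242] pointing down, gripper open.
Joint ranges: [-2.59, 2.59], [-0.33, 1.99], [-1.39, 1.29], [0.1, 2.45], [-1.04, 4.18], [0.21, 1.99], [-2.66, 2.66]. Speed limits (rad/s): [2.57, 2.57, 3.14, 3.14, 3.14, 3.14, 3.14].

## Interface

Orientations are given as [roll, pitch, yaw] about the fixed x, y, z axes, in that order (R = Rz(yaw) Ry(pitch) Rx(roll)).
In Python, from plant import robot gives the robot as it stands. Calls block until the motion is done:
- robot.goto(position, orientation): joint-space move of the TCP to a pose.
- robot.move_straight(position, vel=0.15, attitude=None, contact_N=None): straight line of the TCP; attitude=None keeps the orientation; vel is the mean speed in m/s. With contact_N (N) it stops when the force on the tool has changed by that much, and returns True; else False.
- robot.move_joints(angles): joint-space move.
- robot.grip(opening, strength=None): opening from 0.0 (shut) to 1.0 (fully open); strength is the grip in N (None keeps the last); returns when the fingers have stopped.
- robot.sleep(seconds).
- robot.inverse_kinematics(position, orientation): joint angles nearest the present ones, or None.
- robot.sense(): the state.
- robot.grab_frame(name): name is "scene" or "side" or "wrist"; returns a dict with "image" (420x560x3 uint8, red, green, blue), "range_z" (420x560 float32, m along the optical axis (not along the pixel's ray), 0 where there is no reading), "fx", "fy", "cx", "cy" (pixels), "R" (3x3) and "t" (3): a world point X has camera coordinates R X + t. Camera axes: x right, y down, z forward; pixel columns grow to the right and rows downward; lengths in m; the calibration is good to about 2 mm. A picture is of the moment at which its call begins.
A pose or a line that the arm cannot do raises robot.IKError and nothing moves.
- robot.close_job(): hands the job in; it is judged then, once.
The state is a dict: "t": time; "joint_pos": joint angles; "joint_velocities": joint speeds; "effort": joint torques, N m; "tcp_pos": TCP position; "tcp_rot": TCP orientation; "wrist_force": force on the tool from outside, world axes, zero at the start; "torque": the same for the moment, N m; "opening": opening from 0.0 (shut) to 1.0 (fully open); "gripper_force": force on a finger pad.
Only numpy, scipy, OpenCV 4.12 (cv2) and the standard library are available. Lean on these libraries where they do the work, as an engineer would, in place of code of your own. Each camera call takes 0.05 s, during which the arm holds its last target. There are 200 camera calls.

## Task

Take the rolling pin out of the wooden box on the worktop: it is longer than the gap between the two fixed end covers, so tip it and bring it out through the gap one end first. Finish while still holding it in the gripper, motionless, with every part of it at least 6 cm above the top of the box and nothing else touching it. Leave the mug, the jar and the bowl alone.

Things in the scene. Friction and masses are not known exactly. Their poses are not given: they have to be found in the camera images.
- box: Dark wooden box fixed to the worktop, 460 long x 170 wide x 120 mm high. Origin: centre of its underside, on the worktop; its x axis runs along its length, y across, z up. Inside: 444 mm long, 150 mm wide, floor top at z = 8 mm. Side walls 112 mm high, 10 mm thick. A rolling pin lies in it.
- opening (a point): Centre of the opening in the box's top, at the covers' top face, axes as the box's. Two fixed cover boards 8 mm thick (underside 112, top 120 mm above the worktop) close the ends of the box; the opening between them is 304 mm long (x from -152 to +152 mm) and as wide as the inside, 150 mm.
- rests (a point): Mid-way between two fixed white rests inside the box, at the height of their tops (48 mm above the worktop), axes as the box's. They span x from 55 to 85 and -85 to -55 mm, 60 mm wide, with small ridges 6 mm high at y = +-20 mm that keep the pin from rolling. The pin's axis lies 22 mm above this point; between the rests there is free space down to the floor.
- pin_center (a point): Centre of the loose rolling pin, 350 mm long, 0.2 to 0.4 kg; its axis is this point's x. Light wood barrel 220 mm long, 44 mm in diameter; at each end a red handle 65 mm long, at most 24 mm in diameter. Starts level on the rests along the box's x, on its centre line, within 20 mm of mid-length, both handles reaching under the covers.
- pin_end_a (a point): Point on the rolling pin's axis at the tip of one handle, 175 mm from the centre along the pin's +x.
- pin_end_b (a point): Point on the rolling pin's axis at the tip of the other handle, 175 mm from the centre along the pin's -x.
- mug: Bystander: white mug, 80 mm across, 90 mm high, with a handle; stands beyond the box. Origin: centre of its underside.
- jar: Bystander: amber jar with a black cap, 64 mm across, 100 mm high; stands beyond the box. Origin: centre of its underside.
- bowl: Bystander: blue bowl, 110 mm across, 50 mm high; stands beyond the box. Origin: centre of its underside.

How it is judged:
By the outcome, as a careful person would: the job done as asked, in the order asked, and still so for the second after the job is handed in, while the arm keeps its last pose, push and grip.
It also fails if it takes over 37 s, if anything falls off the work surface, if the arm or the gripper's body presses on something with over 40 N, if the wrist force passes 120 N, or if a joint passes its speed limit or range.

## Working session

There is one attempt and no reset: what is moved stays moved. The work goes in short steps, each a Python script; the robot and the scene stay as the last script left them, time stands still between calls to the robot, and variables do not carry over. Pictures are saved under pics/ and viewed, at most 10 in all, crops included, and the job is handed in when it is done.

```bash
ls; mkdir -p pics; python3 - <<'E'
from plant import robot
import cv2,numpy as np
s=robot.sense(); print(s['t'],s['tcp_pos'],s['tcp_rot'],s['opening'],robot.nose_length)
ims=[]
for n in("scene","side"):
    f=robot.grab_frame(n); np.savez('pics/'+n+'.npz',**f); print(n,f['fx'],-f['R'].T@f['t'],f['R'][2])
    ims.append(f['image'])
cv2.imwrite('pics/a.png',cv2.cvtColor(ims[0],cv2.COLOR_RGB2BGR))
cv2.imwrite('pics/b.png',cv2.cvtColor(ims[1],cv2.COLOR_RGB2BGR))
E
```

```text
pics
0.0 [0.29804971 0.60499618 0.24124421] [-3.13960380e+00  3.75858825e-05  2.68383645e+00] 0.9976288557700488 0.011
scene 380.5452110093099 [1.01990237 0.62153652 0.5940255 ] [-0.49957291 -0.64995556 -0.57269947]
side 381.0908691949506 [0.48351559 0.83865607 0.56579515] [ 0.12457229 -0.85213696 -0.50827586]
```

View pics/a.png

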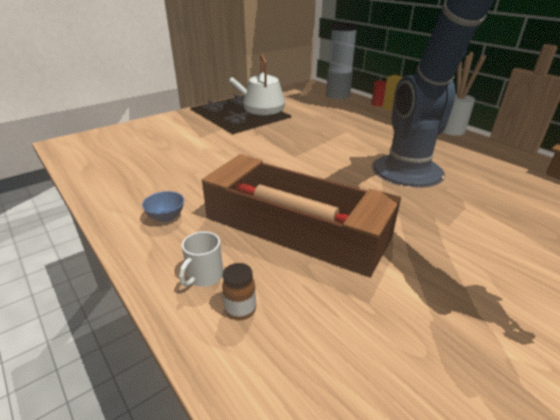

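View pics/b.png

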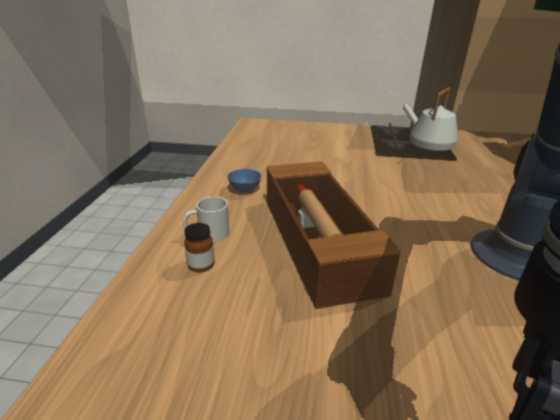

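The scene view shows the box with covers at about (232,170) and (372,210), the barrel from (255,193) to (335,212), and red handles at (246,188) and (343,217). The bystanders are on the near side. Next I'll back-project the depth.

```bash
cat > h.py <<'E'
import numpy as np,cv2
def cloud(f):
    v,u=np.mgrid[0:420,0:560]; z=f['range_z']
    c=np.stack([(u-f['cx'])/f['fx']*z,(v-f['cy'])/f['fy']*z,z],-1)
    return (c-f['t'])@f['R']
E
python3 - <<'E'
import numpy as np,cv2
from h import cloud
P=[];C=[];
for n in("scene","side"):
    f=dict(np.load(f'pics/{n}.npz')); X=cloud(f); ok=f['range_z']>0
    reg=ok&(X[...,0]>.25)&(X[...,0]<.95)&(abs(X[...,1])<.5)
    top=reg&(abs(X[...,2]-.12)<.006)
    k,l,st,ce=cv2.connectedComponentsWithStats(top.astype(np.uint8))
    for i in range(1,k):
        if st[i,4]>150:
            p=X[l==i]; print(n,'top',st[i],cv2.minAreaRect((p[:,:2]*1000).astype(np.float32)),p[:,2].mean())
    hsv=cv2.cvtColor(f['image'],cv2.COLOR_RGB2HSV)
    p=X[top]; print(n,'all top',cv2.minAreaRect((p[:,:2]*1000).astype(np.float32)))
    red=reg&((hsv[...,0]<6)|(hsv[...,0]>172))&(hsv[...,1]>180)&(hsv[...,2]>80)&(X[...,2]<.11)
    k,l,st,ce=cv2.connectedComponentsWithStats(red.astype(np.uint8))
    for i in range(1,k):
        if st[i,4]>15: print(n,'red',st[i],np.median(X[l==i],0))
    bar=reg&(hsv[...,0]>6)&(hsv[...,0]<22)&(hsv[...,2]>130)&(X[...,2]<.1)&(X[...,2]>.05)
    k,l,st,ce=cv2.connectedComponentsWithStats(bar.astype(np.uint8))
    for i in range(1,k):
        if st[i,4]>200: p=X[l==i];print(n,'bar',st[i],p.mean(0),p[:,2].max(),cv2.minAreaRect((p[:,:2]*1000).astype(np.float32)))
    oth=reg&(X[...,2]>.02)
    k,l,st,ce=cv2.connectedComponentsWithStats(oth.astype(np.uint8))
    for i in range(1,k):
        if st[i,4]>300: p=X[l==i];print(n,'obj',st[i],p.min(0),p.max(0))
E
```

```text
scene top [ 201  154   63   36 1039] ((565.6035766601562, -155.84744262695312), (174.6586151123047, 81.97491455078125), 21.599563598632812) 0.12088696503657222
scene top [ 343  189   58   49 1629] ((421.786865234375, 194.18853759765625), (174.47549438476562, 82.1836929321289), 22.62419319152832) 0.12064538227294433
scene all top ((493.59796142578125, 18.97491455078125), (174.51132202148438, 460.60577392578125), 22.316322326660156)
scene red [339 214   9   6  22] [0.45112166 0.13592616 0.08178713]
scene bar [254 185  84  35 984] [0.50140521 0.02604882 0.08751831] 0.0954304248462997 ((474.76544189453125, -0.2153778076171875), (95.55686950683594, 229.9319305419922), 22.592357635498047)
scene bar [180 232  42  38 309] [0.777009   0.02981044 0.08090306] 0.09363111614272261 ((776.0931396484375, 27.083221435546875), (76.41586303710938, 99.16500854492188), 83.29521179199219)
scene obj [  201   154   200   118 13132] [ 0.3282665  -0.22420609  0.02001818] [0.65981715 0.26436982 0.12458398]
scene obj [142 191  42  30 812] [ 0.68875475 -0.28768331  0.02012411] [ 0.79661253 -0.17620406  0.0535736
[... 529 characters left out ...]
1
side all top ((492.3899230957031, 19.407196044921875), (171.26365661621094, 462.34716796875), 22.383594512939453)
side red [298 185   7   6  35] [ 0.55319673 -0.11826651  0.08158209]
side bar [301 189  41  48 602] [0.49170833 0.03053756 0.09050868] 0.0945715561684795 ((499.7508239746094, 4.813018798828125), (32.30017852783203, 241.98052978515625), 22.30320930480957)
side obj [  267   161   134   142 11132] [ 0.32664186 -0.22391723  0.02000869] [0.6558267  0.26538414 0.12417227]
side obj [227 169  35  22 548] [ 0.68818797 -0.28456563  0.020025  ] [ 0.79615504 -0.17633833  0.05386624]
side obj [ 183  197   46   70 2202] [ 0.72546066 -0.00899908  0.02000373] [0.83492299 0.19669188 0.10297824]
```

```bash
cat >> h.py <<'E'
from scipy.spatial.transform import Rotation as Ro
A=np.radians(112.35); O=np.array([.493,.0192]); U=np.array([np.cos(A),np.sin(A),0]); V=np.array([-U[1],U[0],0]); Z=np.array([0,0,1.])
def tool(x,z,th,sig,yaw,g=0.,h=.002,y=0.):
    """TCP pose when pin centre is at sig-mirrored (x,z), tilt th; grip g along pin (sig side), TCP h below pin axis"""
    R=Ro.from_rotvec(-V*-1*0) if th==0 else Ro.from_rotvec(np.cross(U*sig,Z)*th)
    p=np.r_[O,0]+U*sig*x+V*y+Z*z+R.apply(U*sig*g-Z*h)
    return p,(R*Ro.from_euler('xyz',[np.pi,0,yaw])).as_euler('xyz')
# waypoints after the pin is held: x, z, tilt(deg)
WP=[(-.036,.088,0),(-.032,.100,10),(-.014,.122,20),(.0,.145,30),(.075,.19,32),(.10,.31,32),(.0,.33,10),(0,.33,0)]
E
python3 - <<'E'
import numpy as np
from h import *
from plant import robot
# clearance in 2D
obs=[(-.23,-.152,.112,.120),(.152,.23,.112,.120),(-.23,-.222,0,.12),(.222,.23,0,.12),(-.23,.23,0,.008),(.055,.085,0,.054),(-.085,-.055,0,.054)]
op=np.concatenate([np.stack(np.meshgrid(np.linspace(a,b,40),np.linspace(c,d,25)),-1).reshape(-1,2) for a,b,c,d in obs])
for p0 in(-.02,.02):
  W=[(p0,.07,0),(p0,.088,0)]+WP
  for a,b in zip(W,W[1:]):
    m=9;mb=9
    for s in np.linspace(0,1,21):
        x,z,t=np.array(a)*(1-s)+np.array(b)*s; t=np.radians(t)
        d=op-[x,z]; al=d@[np.cos(t),np.sin(t)]; pe=d@[-np.sin(t),np.cos(t)]
        for L,r in((.110,.022),(.175,.012)):
            m=min(m,np.hypot(np.maximum(abs(al)-L,0),np.maximum(abs(pe)-r,0)).min())
        mb=min(mb,np.hypot(np.maximum(abs(al)-.05,0),np.maximum(.06-pe,0)).min())
    print(p0,b,'pin %.4f body %.4f'%(m,mb))
for sig in(1,-1):
  for yaw in(A,A-np.pi):
    r=[]
    for w in [(0,.22,0),(0,.07,0),(0,.088,0)]+WP:
        p,o=tool(w[0],w[1],np.radians(w[2]),sig,yaw); q=robot.inverse_kinematics(p,o)
        r.append(None if q is None else np.round(q,2).tolist())
    print(sig,yaw,sum(x is None for x in r),*r,sep='\n')
E
```

```text
-0.02 (-0.02, 0.088, 0) pin 0.0000 body 0.0760
-0.02 (-0.036, 0.088, 0) pin 0.0063 body 0.0717
-0.02 (-0.032, 0.1, 10) pin 0.0063 body 0.0676
-0.02 (-0.014, 0.122, 20) pin 0.0089 body 0.0676
-0.02 (0.0, 0.145, 30) pin 0.0160 body 0.0817
-0.02 (0.075, 0.19, 32) pin 0.0169 body 0.0943
-0.02 (0.1, 0.31, 32) pin 0.0331 body 0.1602
-0.02 (0.0, 0.33, 10) pin 0.1300 body 0.2488
-0.02 (0, 0.33, 0) pin 0.1678 body 0.2763
0.02 (0.02, 0.088, 0) pin 0.0000 body 0.0760
0.02 (-0.036, 0.088, 0) pin 0.0063 body 0.0717
0.02 (-0.032, 0.1, 10) pin 0.0063 body 0.0676
0.02 (-0.014, 0.122, 20) pin 0.0089 body 0.0676
0.02 (0.0, 0.145, 30) pin 0.0160 body 0.0817
0.02 (0.075, 0.19, 32) pin 0.0169 body 0.0943
0.02 (0.1, 0.31, 32) pin 0.0331 body 0.1602
0.02 (0.0, 0.33, 10) pin 0.1300 body 0.2488
0.02 (0, 0.33, 0) pin 0.1678 body 0.2763
1
1.9608774146156291
0
[-0.5, 0.2, 0.43, 2.0, -0.1, 0.96, 0.38]
[-0.38, 0.43, 0.32, 2.13, -0.22, 0.62, 0.49]
[-0.4, 0.4, 0.34, 2.12, -0.21, 0.66, 0.47]
[-0.35, 0.42, 0.37, 2.09, -0.24, 0.67, 0.56]
[-0.26, 0.43, 0.37, 2.04, -0.42, 0.82, 0.78]
[-0.2, 0.44, 0.37, 2.0, -0.55, 0.99,
[... 990 characters left out ...]
]
[-0.7, 0.34, 0.4, 2.17, 0.36, 0.66, -0.21]
[-0.8, 0.33, 0.44, 2.18, 0.59, 0.74, -0.44]
[-0.7, 0.28, 0.49, 2.13, 0.63, 0.77, -0.3]
[-0.71, 0.12, 0.52, 1.98, 0.58, 1.02, -0.11]
[-0.65, 0.06, 0.45, 1.89, 0.16, 1.16, 0.13]
[-0.55, 0.09, 0.47, 1.86, -0.04, 1.2, 0.32]
-1
-1.180715238974164
2
[-1.03, 0.34, 1.13, 2.02, -0.36, 1.0, -2.47]
[-0.92, 0.7, 1.11, 2.15, -0.87, 0.85, -2.01]
[-0.93, 0.65, 1.11, 2.14, -0.8, 0.85, -2.07]
[-1.01, 0.63, 1.11, 2.17, -0.79, 0.84, -2.15]
[-1.13, 0.59, 1.12, 2.19, -0.58, 0.7, -2.4]
[0.54, 0.62, -1.18, 2.11, 1.04, 1.16, 2.32]
[-0.25, 0.33, -0.21, 2.15, 0.79, 0.89, 2.5]
[0.63, 0.53, -1.17, 2.06, 1.12, 1.28, 2.43]
None
None
[-1.2, 0.17, 1.24, 1.88, -0.17, 1.21, -2.65]
```

```bash
python3 - <<'E'
from h import *
from plant import robot
robot.grip(1.0)
p,o=tool(0,.25,0,1,A); robot.goto(p,o); s=robot.sense(); print(s['t'],s['tcp_pos']-p)
f=robot.grab_frame('wrist'); np.savez('pics/w.npz',**f)
cv2.imwrite('pics/w.png',cv2.cvtColor(f['image'],cv2.COLOR_RGB2BGR))
X=cloud(f)-np.r_[O,0]; ok=f['range_z']>0; a=X@U; b=X@V; z=X[...,2]
m=ok&(z>.06)&(z<.1)&(abs(b)<.04)&(abs(a)<.15)
hsv=cv2.cvtColor(f['image'],cv2.COLOR_RGB2HSV); red=((hsv[...,0]<6)|(hsv[...,0]>172))&(hsv[...,1]>150)&(hsv[...,2]>60)
bar=m&~red; print('bar a',np.percentile(a[bar],[0,1,50,99,100]),'b',np.percentile(b[bar],[1,50,99]),'z',z[bar].max(),bar.sum())
for lo in np.arange(-.1,.1,.04):
    k=bar&(a>lo)&(a<lo+.04); 
    if k.sum()>50: print(lo,np.percentile(b[k],[2,98]).mean(),np.percentile(z[k],98))
for sg in(1,-1):
    k=m&red&(a*sg>0)
    if k.sum()>10: print('red',np.percentile(a[k],[2,98]),b[k].mean())
k=ok&(abs(z-.12)<.005); 
for sg in(1,-1):
    kk=k&(a*sg>.1)&(abs(b)<.06)
    if kk.sum(): print('cover edge',np.abs(a[kk]).min())
E
```

```text
2.525 [ 0.00026163  0.00137466 -0.00010508]
bar a [-0.13414259 -0.11393819  0.00866859  0.10150132  0.1493168 ] b [-0.01935765  0.00149763  0.02266838] z 0.09405504764128118 12879
-0.1 0.0015230079902382437 0.09229141838457212
-0.060000000000000005 0.0016830275195872275 0.0922996745187733
-0.020000000000000004 0.001653208684589142 0.09239306052445079
0.01999999999999999 0.0016446808034028659 0.09245301889627129
0.06 0.001622298432356336 0.09253444127464733
red [0.10579018 0.14791784] 0.002065042537758709
red [-0.14957818 -0.12606155] 0.002071409645253163
cover edge 0.15376841045482398
```

View pics/w.png

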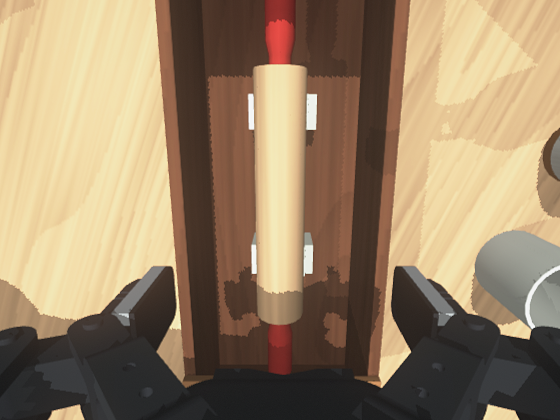

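The wrist view shows the barrel from row 65 to row 322 around column 279, so its centre is at x ≈ -6 mm and y ≈ +1.6 mm in the box frame. It lies parallel to the box, and the open fingers straddle it with room to spare. Now I'll descend, grip and lift slightly.

```bash
python3 - <<'E'
from h import *
from plant import robot
P0=-.006
k=dict(h=.004,y=.0016)
p,o=tool(P0,.07,0,1,A,**k)
print(robot.move_straight(p,vel=.12,attitude=o,contact_N=15)); s=robot.sense(); print(s['t'],s['tcp_pos']-p,s['wrist_force'])
robot.grip(0.0,90); s=robot.sense(); print(s['t'],s['opening'],s['gripper_force'],s['wrist_force'])
p,o=tool(P0,.086,0,1,A,**k); print(robot.move_straight(p,vel=.06,attitude=o,contact_N=25)); s=robot.sense(); print(s['t'],s['tcp_pos']-p,s['wrist_force'],s['torque'],s['opening'])
for n in('scene','wrist'):
    f=robot.grab_frame(n); cv2.imwrite(f'pics/l{n}.png',cv2.cvtColor(f['image'],cv2.COLOR_RGB2BGR))
X=cloud(f)-np.r_[O,0]; a=X@U;b=X@V;z=X[...,2]; m=(f['range_z']>0)&(abs(b)<.03)&(z>.07)&(z<.125)
for lo in np.arange(-.12,.14,.03):
    q=m&(a>lo)&(a<lo+.03)
    if q.sum()>50: print(round(lo,2),np.percentile(b[q],[2,98]),np.percentile(z[q],98))
c=np.concatenate([cv2.imread('pics/lscene.png')[120:330,150:430],cv2.imread('pics/lwrist.png')[::2,::2]],1); cv2.imwrite('pics/l.png',c)
E
```

```text
False
4.2417 [4.87697380e-04 8.12691135e-05 5.67690055e-04] [ 0.95162083 -0.18960894  0.16284121]
4.725 0.48447622131856416 90.41214019060135 [-2.45753488  1.08374736  6.29565992]
False
5.1417 [1.29870283e-04 8.84009594e-05 3.54875891e-04] [-0.95015792  0.34116522 -2.27626431] [-0.01346716 -0.02073472  0.02369547] 0.4805962138673616
-0.06 [-0.0203622   0.02227334] 0.10093175998012309
-0.03 [-0.02090704  0.0228243 ] 0.11053137635604295
0.0 [-0.02699011  0.02789795] 0.1229795592462696
0.03 [-0.01850177  0.02103026] 0.10747422600208804
0.06 [-0.01853152  0.02111606] 0.1075612112893432
0.09 [-0.02046558  0.02233557] 0.09864624140283461
```

View pics/l.png

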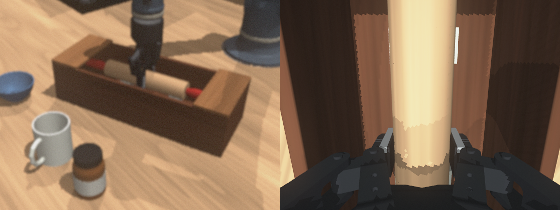

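The pin is held at mid-barrel, level, and lifted clear of the rests. Next I'll slide, tip and extract it, checking for contact on each leg.

```bash
python3 - <<'E'
from h import *
from plant import robot
W=[(-.033,.086,0),(-.028,.101,11),(-.014,.122,20),(.0,.145,30),(.075,.19,32),(.10,.31,32)]
for x,z,t in W:
    p,o=tool(x,z,np.radians(t),1,A,h=.004,y=.0016)
    hit=robot.move_straight(p,vel=.05 if z<.2 else .08,attitude=o,contact_N=12)
    s=robot.sense(); print(hit,s['t'],np.round(s['wrist_force'],1),np.round(s['torque'],2),s['opening'])
    if hit: break
f=robot.grab_frame('scene'); cv2.imwrite('pics/e.png',cv2.cvtColor(f['image'],cv2.COLOR_RGB2BGR))
E
```

```text
False 5.9333 [ 0.3 -0.  -3.4] [ 0.02 -0.01  0.02] 0.4857110860778087
False 6.4083 [-0.5  0.6 -2.2] [-0.22 -0.11 -0.06] 0.4865961739916493
False 7.075 [-0.3  0.4 -2.6] [-0.51 -0.18 -0.04] 0.48835182396566373
False 7.775 [-0.4 -0.7 -1.8] [-0.69 -0.31 -0.07] 0.48665657400375617
False 9.675 [-0.  -0.5 -2.1] [-0.79 -0.3  -0.05] 0.4819828615760356
False 11.3583 [-0.1 -1.  -2.3] [-0.77 -0.27  0.03] 0.4884146163301648
```

View pics/e.png

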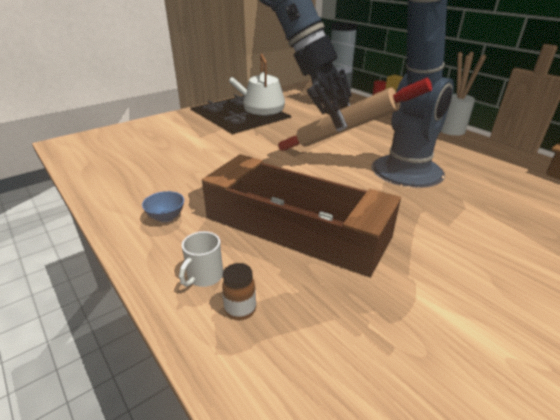

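The pin is out, tilted about 32°, with its low tip near (282,143) and the bystanders untouched. I'll level it higher up, check the height and that it is still, then hand in.

```bash
python3 - <<'E'
from h import *
from plant import robot
for x,z,t in [(.03,.33,12),(.0,.33,0)]:
    p,o=tool(x,z,np.radians(t),1,A,h=.004,y=.0016)
    robot.move_straight(p,vel=.1,attitude=o)
robot.sleep(1.0); s=robot.sense(); print(s['t'],s['tcp_pos']-p,abs(s['joint_velocities']).max(),s['gripper_force'],s['opening'],s['wrist_force'])
f=robot.grab_frame('scene'); cv2.imwrite('pics/g.png',cv2.cvtColor(f['image'],cv2.COLOR_RGB2BGR))
X=cloud(f)-np.r_[O,0]; a=X@U;b=X@V;z=X[...,2]; hsv=cv2.cvtColor(f['image'],cv2.COLOR_RGB2HSV)
m=(f['range_z']>0)&(abs(b)<.05)&(abs(a)<.22)&(z>.14)&(hsv[...,1]>60)&(hsv[...,2]>60)
for lo in np.arange(-.2,.2,.05):
    q=m&(a>lo)&(a<lo+.05)
    if q.sum()>20: print(round(lo,2),np.percentile(z[q],[2,98]))
E
```

```text
13.7583 [-3.60576140e-06 -3.18412839e-06 -1.14044843e-05] 0.0010249622810580901 91.14442527294159 0.4818173659089488 [ 0.26558074 -0.43404512 -2.41250687]
-0.2 [0.32155843 0.34254645]
-0.15 [0.32212638 0.35125335]
-0.1 [0.31827951 0.3523579 ]
-0.05 [0.31405078 0.5063281 ]
-0.0 [0.3130121  0.38639398]
0.05 [0.3128382  0.35217945]
0.1 [0.31372416 0.35106821]
0.15 [0.32136132 0.34229394]
```

View pics/g.png

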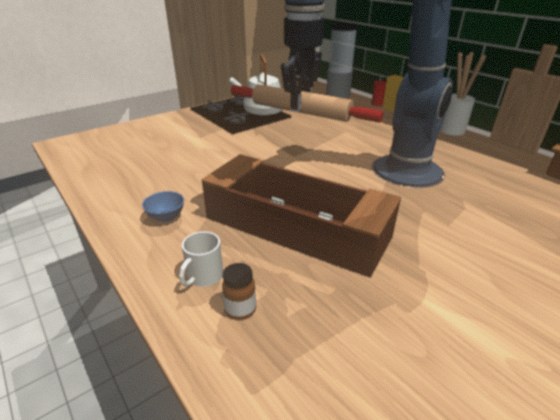

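The pin is level from (232,91) to (382,114), with its underside about 0.31 m up. It is still and touches nothing else.

```bash
python3 -c "
from plant import robot
print(robot.close_job())"
```

```text
the job is handed in; nothing more can be done
None
```

The rolling pin came out of the box one end first, and I handed the job in at about 14 s with the gripper holding it level and still, about 19 cm above the box top; the mug, jar and bowl were not touched.

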